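Snap the torch back into the spring clips of the shadow board

ROBOT

A 6-joint arm with a two-finger parallel gripper is mounted at the origin on a cart in front of the work surface, level with it; the furniture and walls round the work are solid. World frame = base frame: x ahead of the robot, y to its left, z up, the work surface at z = 0. Lengths are in m, angles in rad, forces in N, time in s.
With the tool pointing down it reaches from about 0.3 to 0.775 m from the base axis. Payload 14.6 kg.
Tool frame: the origin (TCP) lies at the centre of the arm's flange, where the gripper is bolted on; the fingertips stand 199 mm ahead of it and the grasp point (between the pads) lies ctrl.tcp_to_grasp ahead of it (ctrl.tcp_to_grasp is the distance from the TCP to the grasp point, in m); z points along the fingers, y is the line along which they close (so a half turn about z gives the same grasp; the last joint's range is limited). The gripper opens to 94 mm and grips with 3 to 60 N. Pads are 16 mm wide; open, the fingers measure 119 mm over their backs; the gripper's body (75 mm by 177 mm) begins 78 mm behind the grasp point.
Start: joints at [-1.172, 0.3, 1.521, -0, 1.321, -0.067], TCP at [0.247, -0.491, 0.405] pointing down, gripper open.
Joint ranges: [-3.03, 3.03], [-0.79, 2.21], [0.23, 2.52], [-1.04, 4.18], [0, 3.07], [-2.55, 2.55]. Speed limits (rad/s): [2.22, 2.22, 2.57, 3.14, 3.14, 3.14].

INTERFACE

Orientations are given as [roll, pitch, yaw] about the fixed x, y, z axes, in that order (R = Rz(yaw) Ry(pitch) Rx(roll)).
In Python, from station import ctrl gives the robot as it stands. The module is installed in compiled form; this text tells all that it offers.
- The arm moves only by the shell command python3 -m jog 'ROWS' [OPENING] [FORCE]. ROWS is JSON, a list of rows, each a list of 6 numbers: the shift along the tool's x, y, z in cm, then the turn, a rotation vector about the tool's x, y, z in rad. In form: [[tx, ty, tz, ax, ay, az], ...]. A call has 1 to 8 rows; each row is the pose to reach, as a shift and turn from the pose commanded when the call began, along the tool's axes at that moment; what a row does not reach only later rows make up. A row lasts 1/10 s, in which the tool goes at most 50 mm and 8.59 degrees, less where a joint would pass 70% of its speed; a pose out of reach is approached as far as the arm can. A call with a gripper value outside its range is refused whole. OPENING is the opening in per cent of the stroke, from 0 (shut) to 100 (fully open), set as the call begins (- or left out, the last holds). The fingers move at their own pace and stop on an object; FORCE is the grip in N (left out, the last holds). Time passes only in rows, so rows that repeat a pose let the fingers close. It gives the time, the measured TCP pose, the force, the opening and the grip force at its end, in the units of the state.
- ctrl.get_obs(): the state, without advancing time (a new reading comes with each control period).
- ctrl.camera(name): name is "scene" or "top"; returns a dict with "img" (480x640x3 uint8, blue, green, red), "intrinsics" (3x3 intrinsics, pixels), "k1" (the pictures are not rectified: a ray, as slopes to the right and down, at radius r is drawn at 1 + k1 r^2 times it, then the intrinsics apply), "R" (3x3) and "t" (3): a world point X has camera coordinates R X + t. Camera axes: x right, y down, z forward; pixel columns grow to the right and rows downward; lengths in m; the calibration is good to about 2 mm. A picture is of the moment at which its call begins. There is no depth.
- ctrl.hand_in(): hands the job in; it is judged then, once.
The state is a dict: "time_s": time; "qpos": joint angles; "joint_vel": joint speeds; "tau": joint torques, N m; "ee_pos": TCP position; "eef_rot": TCP orientation; "force": force on the tool from outside, world axes, zero at the start; "moment": the same for the moment, N m; "grip_width": finger opening in m; "grip_force": force on a finger pad.
Only numpy, scipy, OpenCV 4.12 (cv2) and the standard library are available. Lean on these libraries where they do the work, as an engineer would, in place of code of your own. Each camera call takes 0.05 s, during which the arm holds its last target. There are 200 camera calls.

TASK

Put the black torch that lies beside the sloping tool rack (not the far one by the blue glove) back on the rack: press it square into the two empty spring clips over its yellow painted outline, head at the wide end of the outline, until both clips snap shut round the barrel and it sits fully home. Then let go of it, and leave the other things on the bench where they are.

Things in the scene. Friction and masses are not known exactly. Their poses are not given: they have to be found in the camera images.
- torch_barrel (a point): Black torch, 142 mm long, 0.1 to 0.25 kg, lying on the bench. Point on its axis in the middle of the straight barrel, where to grip. Barrel: 28 mm diameter, from 51 mm to -y to 46 mm to +y of here; beyond -y is the head, 40 mm diameter. y: along the torch, head to tail; z: up while it lies on the bench (tail sags 3.5 degrees, so this point starts about 17 mm above the bench); x: across.
- torch_lens (a point): Centre of the flat lens on the head end of the torch, on its axis, 96 mm from torch_barrel; same axes. The head is the last 45 mm.
- seat (a point): Where torch_barrel must come: mid-axis of the seated barrel, half-way between the two clips, 24 mm above the rack's sloping panel. z: out of the panel, leaning 27 degrees from vertical toward the robot (press along -z); y: along the seated barrel, level, from the wide (head) end of the yellow outline to its narrow (tail) end; x: up the slope. Fixed to the rack.
- clip_head (a point): The clip nearer the head, at y = -32 mm from seat, same axes; point on the seated barrel's axis. A clip is 12 mm wide in y: two sprung steel leaves with a flared mouth, 39 mm wide at 23 mm above this point, narrowing to 20 mm at 11 mm above. Both clips together take 8 to 18 N to pass; then the leaves close over the barrel, the force drops and it stands on the clips' black blocks.
- clip_tail (a point): The clip nearer the tail, at y = +32 mm from seat; as clip_head. Between the clips 52 mm are clear, down to the panel.
- rack: Tool rack, 280 mm wide, 216 mm deep, 146 mm high, fixed; origin at the centre of its underside, front to -x. Its grey panel slopes up away from the robot at 27 degrees, 75 mm down and 140 mm up the slope from seat, between 15 mm plywood sides that rise 8 mm above it. An amber screwdriver is kept 93 mm up the slope from seat and stands 34 mm off the panel.
- sanding_block: Wooden sanding block 62x112x32 mm, loose; origin at the centre of its underside. (Not listed: a yellow tape measure 75 mm high and a small carton 35 mm high stand fixed nearer the robot, 0.34 to 0.37 m ahead of it; tins, bottles and a carton up to 200 mm high stand fixed behind the rack, beyond 0.8 m.)
- jar_screws: Glass jar of screws with a red lid, 64 mm across, 85 mm high, loose; origin at the centre of its underside.
- oil_bottle: Green bottle with a black nozzle, 49 mm across, 130 mm high, loose; origin at the centre of its underside.
There are look-alikes about, which are no part of the job. What is shaped like the part that bears torch_barrel but purple, red or turquoise is not meant.

How it is judged:
By the outcome, as a careful person would: the job done as asked, in the order asked, and still so for the second after the job is handed in, with the robot touching nothing.
It also fails if it takes over 45 s, if anything falls off the work surface, if the arm or the gripper's body presses on something with over 40 N, if the wrist force passes 120 N, or if a joint passes its speed limit or range.

## Working session

There is one attempt and no reset: what is moved stays moved. The work goes in short steps, Python scripts to look and compute and a shell command to move; the robot and the scene stay as the last step left them, time stands still between calls to the robot, and variables do not carry over. Pictures are saved under pics/ and viewed, at most 13 in all, crops included, and the job is handed in when it is done.

```bash
mkdir -p pics; python3 - <<'E'
from station import ctrl
import cv2
for n in("scene","top"):
    c=ctrl.camera(n); cv2.imwrite(f"pics/{n}0.png",c["img"]); print(n,c["intrinsics"],c["k1"],c["R"],c["t"])
print(ctrl.tcp_to_grasp); o=ctrl.get_obs(); print(o)
E
```

```text
scene [[549.82204764   0.         328.0370861 ]
 [  0.         549.82204764 235.19954258]
 [  0.           0.           1.        ]] 0.03755424838959344 [[ 0.51800583 -0.85501117 -0.02501737]
 [-0.4935104  -0.27484748 -0.82517049]
 [ 0.69865402  0.43978946 -0.5643295 ]] [-0.31911483  0.31395735  1.29730806]
top [[479.84774884   0.         322.28360915]
 [  0.         479.84774884 236.86116149]
 [  0.           0.           1.        ]] 0.035513473249354464 [[-1.21730727e-04 -9.99990114e-01  4.44485924e-03]
 [-9.92027957e-01 -4.39372869e-04 -1.26017221e-01]
 [ 1.26017928e-01 -4.42476480e-03 -9.92018096e-01]] [-0.06613466  0.51995226  1.15001436]
0.1804
{'time_s': 0.1, 'qpos': array([-1.17161251e+00,  3.00416280e-01,  1.52149586e+00, -3.52309463e-06,
        1.32066810e+00, -6.66030523e-02]), 'joint_vel': array([-0.0009857 , -0.00152122, -0.00085618,  0.00229553, -0.00052541,
       -0.00066074]), 'tau': array([ 1.66939495e-03, -5.32645583e+01, -3.53282475e+01,  7.10466108e-02,
        2.35264044e-02, -5.97679286e-05]), 'ee_pos': array([ 0.24700656, -0.49138992,  0.40415235]), 'eef_rot': array([-3.14060703e+00, -6.23225864e-05,  4.65787713e-01]), 'force': array([-0.06888357, -0.55840506, -0.69225528]), 'moment': array([ 0.04393877, -0.03456786, -0.01483838]), 'grip_force': 0.0, 'grip_width': 0.09431817375147987}
```

View pics/scene0.png

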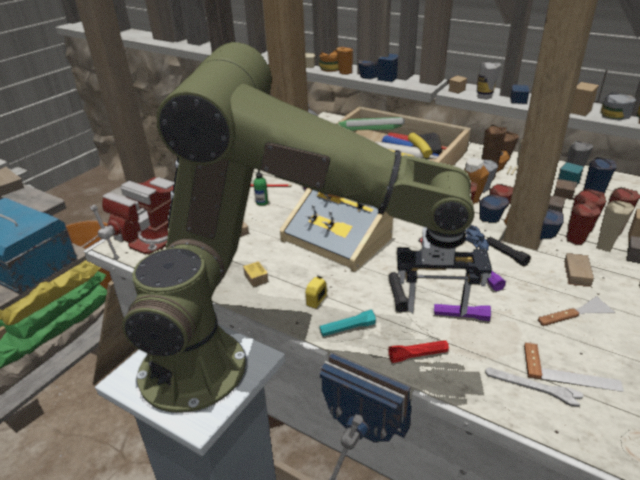

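View pics/top0.png

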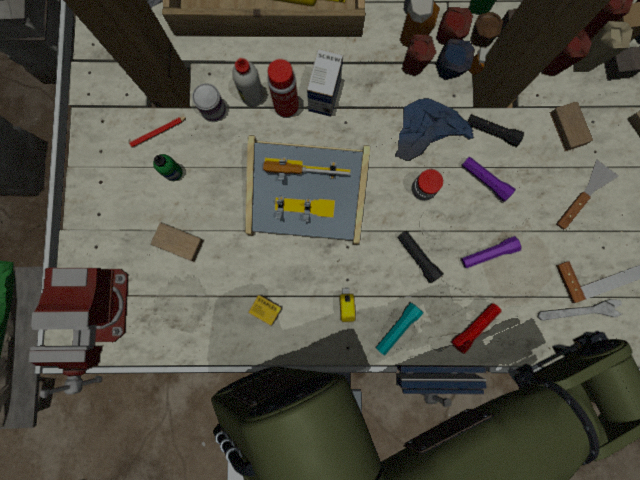

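Black torches in the top view are at (420,257), beside the rack with nothing blue near it, and at (495,130), next to the blue glove. The first fits the description. I'll enlarge it together with the rack.

```bash
python3 - <<'E'
import cv2,numpy as np
i=cv2.imread("pics/top0.png")
a=cv2.resize(i[130:250,235:380],None,fx=5,fy=5,interpolation=cv2.INTER_CUBIC)
cv2.imwrite("pics/rack.png",a)
b=cv2.resize(i[225:290,385:455],None,fx=8,fy=8,interpolation=cv2.INTER_CUBIC); b=cv2.convertScaleAbs(b,alpha=1.6,beta=20)
cv2.imwrite("pics/torch.png",b)
E
```

```text
(no output)
```

View pics/rack.png

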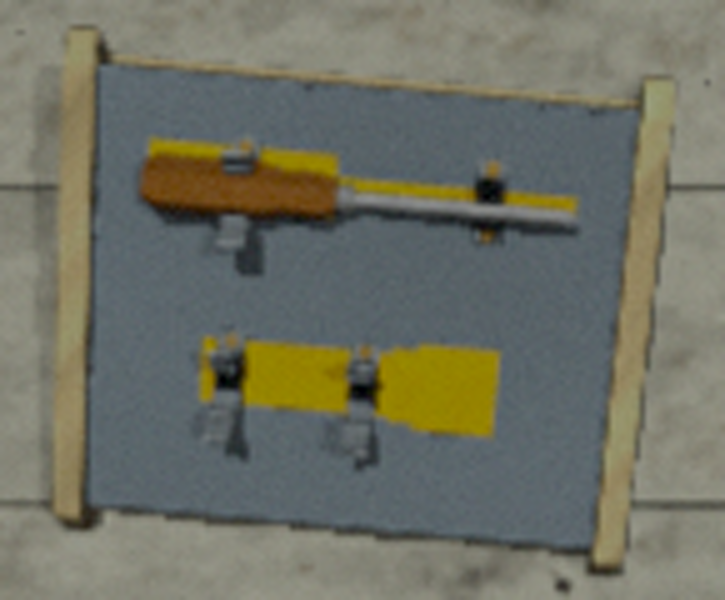

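View pics/torch.png

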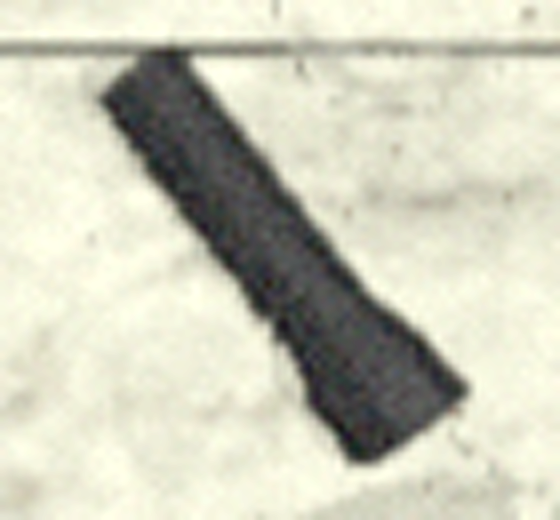

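The scene is as expected. The torch at (420,257) is all black, with its head at lower right (437,278) and its tail at (403,234). The outline's wide end points right (world -y), and its clips are at about (281,205) and (308,206). I'll enlarge the rack in the scene view.

```bash
python3 - <<'E'
import cv2,numpy as np
i=cv2.imread("pics/scene0.png")
a=cv2.resize(i[175:275,270:400],None,fx=6,fy=6,interpolation=cv2.INTER_CUBIC)
cv2.imwrite("pics/rack_s.png",a)
for n,(x0,y0,x1,y1) in dict(top0=(270,192,340,222),scene0=(295,200,360,245)).items():
    im=cv2.imread(f"pics/{n}.png"); h=cv2.cvtColor(im,cv2.COLOR_BGR2HSV)
    m=cv2.inRange(h,(20,150,80),(35,255,255)); z=np.zeros_like(m); z[y0:y1,x0:x1]=m[y0:y1,x0:x1]
    ys,xs=np.nonzero(z); print(n,len(xs),xs.min(),xs.max(),ys.min(),ys.max())
    for X in range(xs.min(),xs.max()+1,3): s=ys[xs==X]; print(X,s.min() if len(s) else '',s.max() if len(s) else '',end=' | ')
    print()
E
```

```text
top0 665 275 334 198 216
275 201 209 | 278   | 281   | 284 198 210 | 287 199 210 | 290 199 211 | 293 199 211 | 296 199 211 | 299 200 211 | 302 200 211 | 305   | 308 200 200 | 311 201 212 | 314 200 213 | 317 200 215 | 320 199 215 | 323 199 216 | 326 200 216 | 329 200 216 | 332 200 216 | 
scene0 36 315 357 200 228
315 219 220 | 318   | 321   | 324   | 327   | 330 222 222 | 333 200 227 | 336 200 201 | 339 200 201 | 342 200 200 | 345   | 348   | 351   | 354   | 357 204 205 |
```

View pics/rack_s.png

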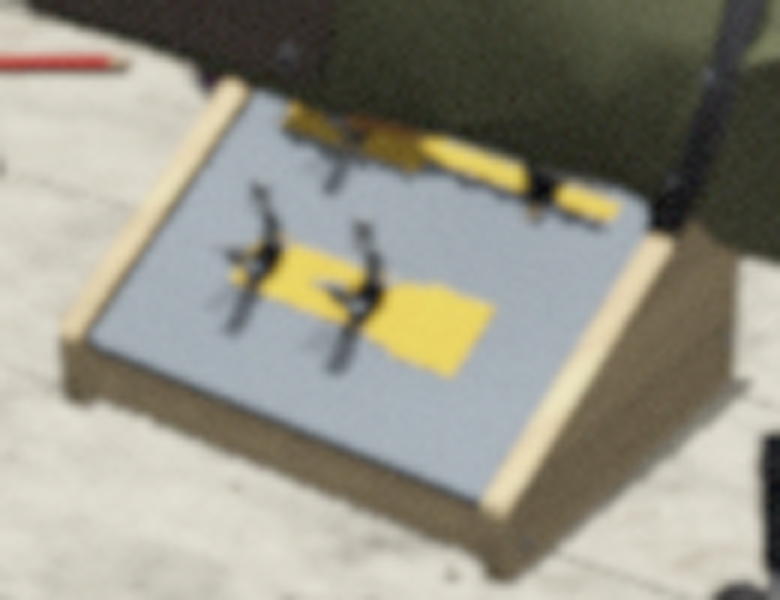

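```bash
cat > h.py <<'E'
import numpy as np,cv2
from station import ctrl
def cams(): return {n:ctrl.camera(n) for n in("scene","top")}
def proj(c,X):
    p=np.asarray(X)@c["R"].T+c["t"]; s=p[:,:2]/p[:,2:]; s=s*(1+c["k1"]*(s**2).sum(1,keepdims=True))
    K=c["intrinsics"]; return s*K[0,0]+K[:2,2]
def ray(c,uv):
    K=c["intrinsics"]; d=(np.asarray(uv,float)-K[:2,2])/K[0,0]; s=d.copy()
    for _ in range(20): s=d/(1+c["k1"]*(s@s))
    w=c["R"].T@np.r_[s,1]; return -c["R"].T@c["t"],w/np.linalg.norm(w)
def onz(c,uv,z):
    o,d=ray(c,uv); return o+d*(z-o[2])/d[2]
S=np.radians(27)
def Rseat(yaw):  # x up slope, y, z out of panel
    Rz=cv2.Rodrigues(np.array([0,0,yaw]))[0]
    return Rz@np.array([[np.cos(S),0,-np.sin(S)],[0,1,0],[np.sin(S),0,np.cos(S)]])
E
python3 - <<'E'
from h import *
from scipy.optimize import least_squares
C=cams()
T=lambda L:np.array([[235+(a+.5)/5-.5,130+(b+.5)/5-.5] for a,b in L])
Sc=lambda L:np.array([[270+(a+.5)/6-.5,175+(b+.5)/6-.5] for a,b in L])
top=T([(498,350),(493,437),(202,338),(200,402),(88,507),(590,552)])
sc=Sc([(495,308),(450,378),(232,280),(90,345),(480,500)])
def pts(p):
    x,y,z,yaw,wh,wt,yh,yt,pl,pr=p
    L=np.array([[wh,yh,-.024],[-wh,yh,-.024],[wt,yt,-.024],[-wt,yt,-.024],[-.075,pl,-.024],[-.075,pr,-.024]])
    return L@Rseat(yaw).T+[x,y,z]
def f(p,full=False):
    P=pts(p); r=np.r_[(proj(C["top"],P)-top).ravel(),(proj(C["scene"],P[[0,1,3,4,5]])-sc).ravel()]
    pri=np.r_[(p[6]+.096)/.0015,(p[7]-.046)/.0015,(p[8]-p[9]-.25)/.002]
    return r if full else np.r_[r,pri]
s=least_squares(f,[.52,.05,.09,0,.021,.014,-.096,.046,.125,-.125],loss='soft_l1')
np.set_printoptions(precision=4,suppress=True)
print(s.x,"\n",f(s.x,True).reshape(-1,2))
t=lambda a,b:(385+(a+.5)/8-.5,225+(b+.5)/8-.5)
l=onz(C["top"],t(415,426),.02); e=onz(C["top"],t(143,74),.013)
print(l,e,np.linalg.norm(l-e)); d=(e-l)/np.linalg.norm(e-l); print("barrel",l+d*.096, e-d*.046,"yaw of head->tail",np.arctan2(d[1],d[0]))
for n,X in(("lens",l),("tail",e)): print(n,proj(C["scene"],[X]))
E
```

```text
[ 0.5804  0.0033  0.0964 -0.0873  0.0218  0.0157 -0.0958  0.0458  0.0989
 -0.1493] 
 [[ 0.2291  0.2497]
 [-0.3632  0.2511]
 [ 0.0764 -0.0277]
 [-0.1205 -0.2585]
 [-0.4483  0.0376]
 [ 0.1409 -0.1533]
 [ 0.1611  0.097 ]
 [ 0.2445  0.0779]
 [-0.3412  0.1147]
 [-0.4332 -0.8841]
 [ 1.2446  0.5144]]
[ 0.4201 -0.3473  0.02  ] [ 0.5303 -0.2672  0.013 ] 0.1364170323945393
barrel [ 0.4976 -0.291   0.0151] [ 0.4931 -0.2942  0.0154] yaw of head->tail 0.6279525772612254
lens [[403.2499 306.8188]]
tail [[393.5695 276.1993]]
```

```bash
cat >> h.py <<'E'
from scipy.spatial.transform import Rotation as Ro
G=ctrl.tcp_to_grasp
SEAT=np.array([.5804,.0033,.0964]); SY=-.0873
BAR=np.array([.4953,-.2925,.0165]); TY=.628
def toolR(x,z):
    z=z-x*(x@z); z/=np.linalg.norm(z); return np.c_[x,np.cross(z,x),z]
a=np.radians(3.5)
RG=toolR(np.array([np.cos(TY)*np.cos(a),np.sin(TY)*np.cos(a),-np.sin(a)]),np.array([0,0,-1.]))
rs=Rseat(SY); RS=toolR(rs[:,1],-rs[:,2])
def go(p,R):
    o=ctrl.get_obs(); R0=Ro.from_euler("xyz",o["eef_rot"]).as_matrix()
    d=R0.T@(np.asarray(p)-G*R[:,2]-o["ee_pos"])*100; r=Ro.from_matrix(R0.T@R).as_rotvec()
    print(np.round(d,2),np.round(r,4),"rows",max(np.linalg.norm(d)/5,np.linalg.norm(r)/.15))
def now():
    o=ctrl.get_obs(); R0=Ro.from_euler("xyz",o["eef_rot"]).as_matrix()
    print("t",o["time_s"],"grasp",np.round(o["ee_pos"]+G*R0[:,2],4),"F",np.round(o["force"],1),"w",o["grip_width"],"gf",o["grip_force"]); return o,R0
E
python3 -c "
from h import *
go(BAR+[0,0,.083],RG)"
```

```text
[32.2  -6.79 12.48] [-0.0057 -0.0611 -0.1621] rows 7.039200394765745
```

```bash
python3 -m jog '[[4,-0.8,1.5,0,-0.01,-0.02],[8,-1.7,3.1,0,-0.02,-0.04],[12,-2.5,4.7,0,-0.02,-0.06],[16,-3.4,6.2,0,-0.03,-0.08],[20,-4.2,7.8,0,-0.04,-0.1],[24,-5.1,9.3,0,-0.05,-0.12],[28,-5.9,10.9,-0.005,-0.055,-0.14],[32.2,-6.8,12.5,-0.006,-0.061,-0.162]]' 100; python3 -m jog '[[0,0,0,0,0,0],[0,0,0,0,0,0],[0,0,0,0,0,0]]'; python3 - <<'E'
from h import *
now(); go(BAR+[0,0,.083],RG)
c=ctrl.camera("top"); i=c["img"][170:320,360:510]; cv2.imwrite("pics/hov.png",cv2.resize(i,None,fx=4,fy=4,interpolation=cv2.INTER_CUBIC))
print(proj(c,[BAR,BAR+[0,0,.08]])-[360,170])
E
```

```text
time_s: 1.0
ee_pos: [0.5052, -0.2848, 0.279]
eef_rot: [3.14, 0.062, 0.628]
force: [0.7, -0.2, -0.1]
grip_width: 0.0938
grip_force: 0.0
time_s: 1.3
ee_pos: [0.5036, -0.2867, 0.2801]
eef_rot: [3.14, 0.061, 0.627]
force: [-0.2, 0.9, -0.2]
grip_width: 0.0942
grip_force: 0.0
t 1.3 grasp [ 0.4949 -0.2934  0.1   ] F [-0.2  0.9 -0.2] w 0.09423284361864279 gf 0.0
[ 0.09 -0.02  0.05] [ 0.0015  0.     -0.0012] rows 0.02111551680358079
[[53.12165825 77.55506697]
 [59.74030985 73.98293618]]
```

View pics/hov.png

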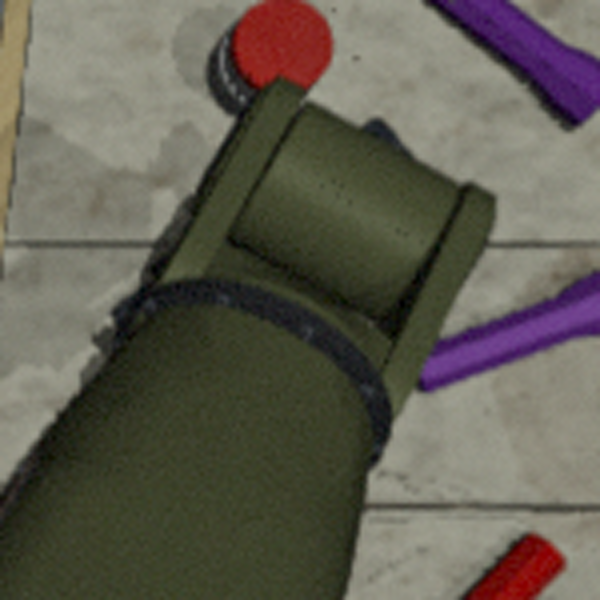

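The arm hides the torch from this camera, so the picture adds nothing. The jar, red lid at (282,45) in the crop, is clear of the gripper. I'll go down and grip.

```bash
python3 -m jog '[[0,0,2.6,0,0,0],[0,0,5.2,0,0,0],[0,0,7,0,0,0],[0,0,7.7,0,0,0],[0,0,7.7,0,0,0]]' 100; python3 -m jog '[[0,0,0,0,0,0],[0,0,0,0,0,0],[0,0,0,0,0,0],[0,0,0,0,0,0],[0,0,0,0,0,0],[0,0,0,0,0,0],[0,0,0,0,0,0],[0,0,0,0,0,0]]' 0 60; python3 -c "
from h import *
now()"
```

```text
time_s: 1.85
ee_pos: [0.4999, -0.2895, 0.2027]
eef_rot: [3.141, 0.061, 0.627]
force: [0.5, 0.6, -0.1]
grip_width: 0.0943
grip_force: 0.0
time_s: 2.65
ee_pos: [0.5004, -0.2888, 0.2028]
eef_rot: [3.141, 0.061, 0.628]
force: [-0.6, 0.3, 0.8]
grip_width: 0.0335
grip_force: 0.0
t 2.65 grasp [ 0.4916 -0.2955  0.0227] F [-0.6  0.3  0.8] w 0.03347541738547357 gf 0.0
```

```bash
python3 -m jog '[[0.45,0,0,0,0,0],[0.45,0,0,0,0,0],[0.45,0,0,0,0,0],[0.45,0,0,0,0,0],[0.45,0,0,0,0,0],[0.45,0,0,0,0,0],[0.45,0,0,0,0,0]]' 0 60; python3 -m jog '[[0,0,-2,0,0,0],[0,0,-6,0,0,0],[0,0,-10,0,0,0],[0,0,-14,0,0,0],[0,0,-18,0,0,0],[0,0,-18,0,0,0],[0,0,-18,0,0,0]]'; python3 - <<'E'
from h import *
now()
n=rs[:,2]
go(SEAT+n*.10,RS); go(SEAT+n*.16,RS)
c=ctrl.camera("scene"); i=c["img"][110:330,330:550]; cv2.imwrite("pics/held.png",cv2.resize(i,None,fx=2.7,fy=2.7,interpolation=cv2.INTER_CUBIC))
E
```

```text
time_s: 3.35
ee_pos: [0.5041, -0.2862, 0.2026]
eef_rot: [3.14, 0.061, 0.628]
force: [1.8, 1.4, 0.7]
grip_width: 0.028
grip_force: 60.0
time_s: 4.05
ee_pos: [0.5126, -0.2796, 0.3821]
eef_rot: [3.14, 0.061, 0.628]
force: [0.3, 0.2, -2.5]
grip_width: 0.028
grip_force: 60.0
t 4.05 grasp [ 0.5038 -0.2862  0.202 ] F [ 0.3  0.2 -2.5] w 0.027983793575280753 gf 59.995994246564806
[ 12.68 -27.26   2.78] [-0.4667  0.2587 -0.8263] rows 6.557615013454873
[ 10.3  -29.04  -2.44] [-0.4667  0.2587 -0.8263] rows 6.557615013454873
```

View pics/held.png

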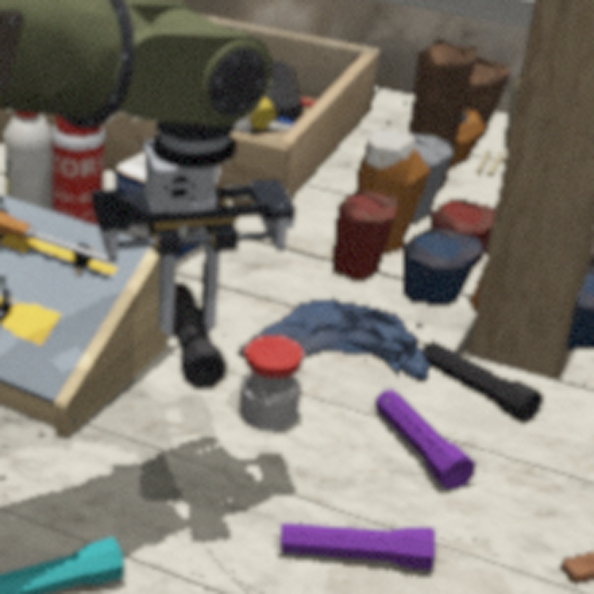

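The torch is held straight and level in the fingers, with the head at (205,362) in the crop. Next I'll carry it to above the clips, 160 mm out from the seat.

```bash
python3 -m jog '[[1.3,-3.6,-0.3,-0.058,0.032,-0.103],[2.6,-7.3,-0.6,-0.117,0.065,-0.207],[3.9,-10.9,-0.9,-0.175,0.097,-0.31],[5.2,-14.5,-1.2,-0.233,0.129,-0.413],[6.4,-18.2,-1.5,-0.292,0.162,-0.516],[7.7,-21.8,-1.8,-0.35,0.194,-0.62],[9,-25.4,-2.1,-0.408,0.226,-0.723],[10.3,-29,-2.4,-0.467,0.259,-0.826]]'; python3 -m jog '[[0,0,0,0,0,0],[0,0,0,0,0,0],[0,0,0,0,0,0],[0,0,0,0,0,0]]'; python3 - <<'E'
from h import *
now(); n=rs[:,2]
go(SEAT+n*.16,RS); go(SEAT+n*.06,RS)
C=cams(); 
for k,(x,y) in dict(top=(220,120),scene=(260,100)).items():
    i=C[k]["img"][y:y+150,x:x+180]; cv2.imwrite(f"pics/a_{k}.png",cv2.resize(i,None,fx=4,fy=4,interpolation=cv2.INTER_CUBIC))
    o,R0=now(); g=o["ee_pos"]+G*R0[:,2]
    q=g+R0[:,2]*.0055; print(k,(proj(C[k],[q-R0[:,0]*.096,q+R0[:,0]*.046,SEAT])-[x,y])*4)
E
```

```text
time_s: 4.9
ee_pos: [0.426, 0.0176, 0.3979]
eef_rot: [2.671, 0.0, 1.487]
force: [0.4, 0.0, -1.0]
grip_width: 0.0275
grip_force: 60.0
time_s: 5.3
ee_pos: [0.4272, 0.0155, 0.3989]
eef_rot: [2.672, -0.0, 1.481]
force: [-0.3, -1.1, -1.8]
grip_width: 0.0277
grip_force: 60.0
t 5.3 grasp [0.5085 0.0083 0.2381] F [-0.3 -1.1 -1.8] w 0.027715242361117998 gf 59.99680764041841
[ 0.12 -0.04 -0.11] [-0.0014  0.0006 -0.0022] rows 0.03259449267127767
[ 0.12 -0.02  9.89] [-0.0014  0.0006 -0.0022] rows 1.9791603703785179
t 5.4 grasp [0.5086 0.0085 0.2384] F [ 0.6 -0.5 -1.8] w 0.027923557769289033 gf 59.99692153651267
top [[452.5302162  451.9917751 ]
 [176.21637949 427.35566085]
 [291.5122724  351.70663846]]
t 5.4 grasp [0.5086 0.0085 0.2384] F [ 0.6 -0.5 -1.8] w 0.027923557769289033 gf 59.99692153651267
scene [[287.08175399 388.08529097]
 [123.94153509 330.87316115]
 [240.55775217 470.23890964]]
```

View pics/a_scene.png

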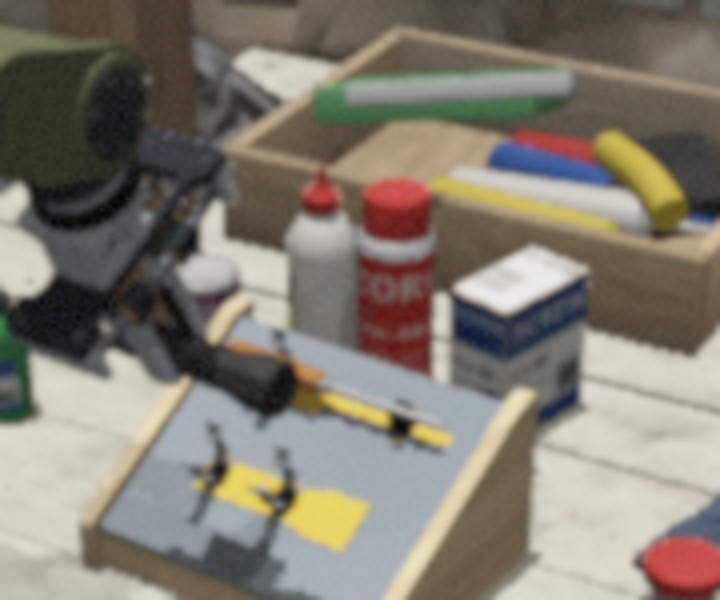

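View pics/a_top.png

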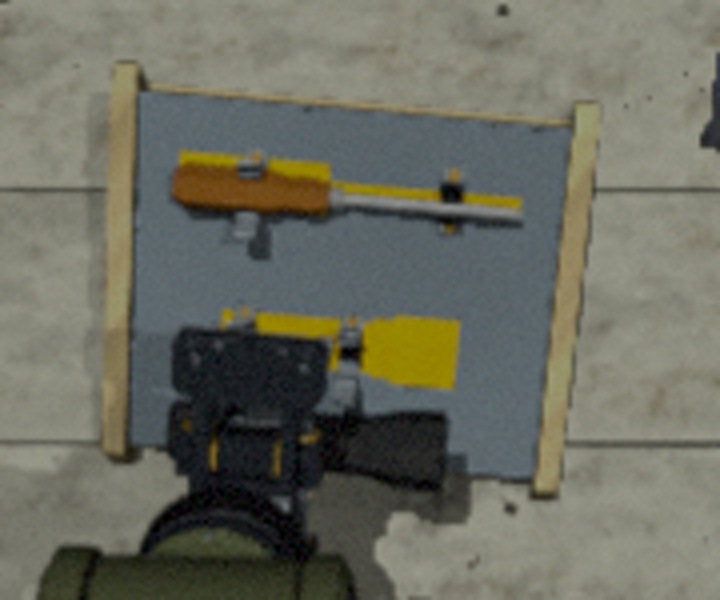

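```bash
python3 - <<'E'
from h import *
C=cams(); o,R0=now(); g=o["ee_pos"]+G*R0[:,2]
th=np.linspace(0,2*np.pi,40)
for s in (0,.005,.010):
  for h in (.0055,):
    q=g+R0[:,2]*h+R0[:,0]*(s-.096)
    P=q+.02*(np.cos(th)[:,None]*R0[:,1]+np.sin(th)[:,None]*R0[:,2])
    for k,(x,y) in dict(top=(220,120),scene=(260,100)).items():
        u=(proj(C[k],P)-[x,y])*4; print(s,k,"lens rim x",u[:,0].min().round(),u[:,0].max().round(),"y",u[:,1].min().round(),u[:,1].max().round())
E
```

```text
t 5.5 grasp [0.5085 0.0087 0.2386] F [-0.3 -0.  -1.4] w 0.027820904701124787 gf 59.99714467674494
0 top lens rim x 449.0 456.0 y 413.0 491.0
0 scene lens rim x 269.0 304.0 y 359.0 416.0
0.005 top lens rim x 439.0 446.0 y 412.0 490.0
0.005 scene lens rim x 263.0 298.0 y 357.0 414.0
0.01 top lens rim x 429.0 436.0 y 411.0 489.0
0.01 scene lens rim x 257.0 292.0 y 355.0 412.0
```

The head's outline matches the prediction across its axis. Along its axis the torch sits about 4 mm toward the tail in the fingers, so I'll shift the target by -4 mm in y. Next I approach to 45 mm above the seat.

```bash
sed -i '$a\
def above(h): go(SEAT+rs[:,2]*(h+.006)-rs[:,1]*.004,RS)' h.py; python3 -c "
from h import *
above(.045)"
```

```text
[-0.32 -0.04 10.84] [-0.0003  0.0001 -0.0014] rows 2.1687623320201532
```

```bash
python3 -m jog '[[-0.1,0,2.5,0,0,0],[-0.2,0,5,0,0,0],[-0.3,0,8,0,0,0],[-0.3,-0.05,10,0,0,0],[-0.3,-0.05,10.8,0,0,0],[-0.3,-0.05,10.8,0,0,0],[-0.3,-0.05,10.8,0,0,0]]'; python3 - <<'E'
from h import *
now();above(.045); above(.02)
c=ctrl.camera("scene"); i=c["img"][160:260,270:390]; cv2.imwrite("pics/b.png",cv2.resize(i,None,fx=6,fy=6,interpolation=cv2.INTER_CUBIC))
E
```

```text
time_s: 6.2
ee_pos: [0.475, 0.0091, 0.3039]
eef_rot: [2.669, -0.001, 1.483]
force: [-0.7, -0.1, -1.2]
grip_width: 0.0278
grip_force: 60.0
t 6.2 grasp [0.5568 0.002  0.1432] F [-0.7 -0.1 -1.2] w 0.027810201153011308 gf 59.99700975604355
[-0.06 -0.02  0.14] [ 0.0011 -0.0003 -0.0006] rows 0.02998867764122868
[-0.06 -0.02  2.64] [ 0.0011 -0.0003 -0.0006] rows 0.5272676779626356
```

View pics/b.png

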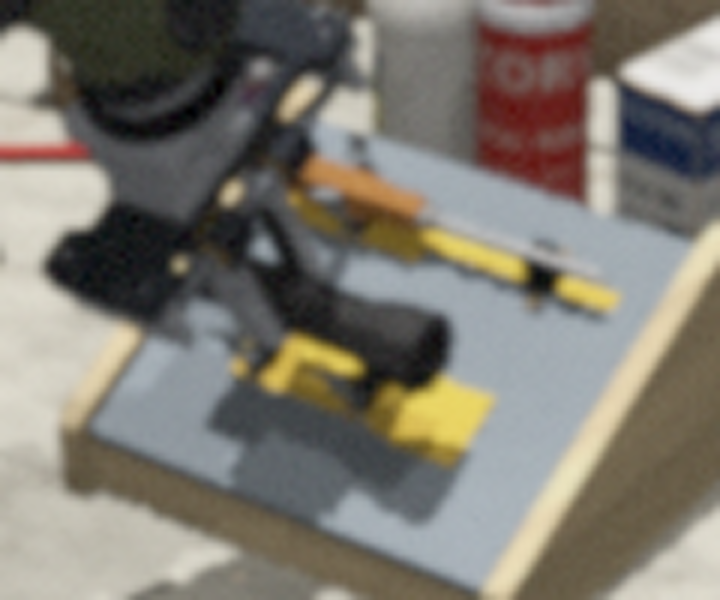

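The torch is lined up over the clips, with the lens near (440,350) above the wide end of the outline. I'll press in while watching the force.

```bash
python3 -m jog '[[0,0,0.7,0,0,0],[0,0,1.4,0,0,0],[0,0,2.1,0,0,0],[0,0,2.1,0,0,0]]'; python3 -m jog '[[0,0,0.3,0,0,0],[0,0,0.5,0,0,0],[0,0,0.5,0,0,0]]';  python3 -m jog '[[0,0,0.2,0,0,0],[0,0,0.4,0,0,0],[0,0,0.4,0,0,0]]'; python3 -c "
from h import *
now();above(.0)"
```

```text
time_s: 6.65
ee_pos: [0.4847, 0.0083, 0.2834]
eef_rot: [2.672, -0.0, 1.483]
force: [-0.2, -0.3, -1.5]
grip_width: 0.0279
grip_force: 60.0
time_s: 6.95
ee_pos: [0.4871, 0.0081, 0.2803]
eef_rot: [2.669, -0.0, 1.483]
force: [0.5, -0.0, 2.4]
grip_width: 0.0279
grip_force: 60.0
time_s: 7.25
ee_pos: [0.489, 0.008, 0.2776]
eef_rot: [2.667, -0.001, 1.483]
force: [-5.2, 0.4, 12.2]
grip_width: 0.0279
grip_force: 60.0
t 7.25 grasp [0.5711 0.0009 0.1172] F [-5.2  0.4 12.2] w 0.02789569021959724 gf 60.00273775309324
[-0.07 -0.08  1.66] [ 0.0034 -0.0005 -0.0004] rows 0.3332044172872102
```

```bash
python3 -m jog '[[0,0,0.2,0,0,0],[0,0,0.4,0,0,0],[0,0,0.4,0,0,0]]';  python3 -m jog '[[0,0,0.2,0,0,0],[0,0,0.4,0,0,0],[0,0,0.4,0,0,0]]';  python3 -c "
from h import *
now();above(.0)"
```

```text
time_s: 7.55
ee_pos: [0.4908, 0.0077, 0.2743]
eef_rot: [2.666, -0.001, 1.483]
force: [-5.9, -0.9, 13.0]
grip_width: 0.0278
grip_force: 60.0
time_s: 7.85
ee_pos: [0.4924, 0.0077, 0.2694]
eef_rot: [2.669, -0.0, 1.483]
force: [3.2, 0.2, -2.1]
grip_width: 0.028
grip_force: 60.0
t 7.85 grasp [0.5741 0.0006 0.1087] F [ 3.2  0.2 -2.1] w 0.02800610581080664 gf 59.97694591060281
[-0.07 -0.01  0.77] [ 0.001  -0.0004 -0.0002] rows 0.15514112108992678
```

```bash
python3 -m jog '[[0,0,0.2,0,0,0],[0,0,0.4,0,0,0],[0,0,0.4,0,0,0]]';  python3 -m jog '[[0,0,0.2,0,0,0],[0,0,0.2,0,0,0]]';  python3 -m jog '[[0,0,0.15,0,0,0],[0,0,0.15,0,0,0]]';  python3 -c "
from h import *
now();above(.0)"
```

```text
time_s: 8.15
ee_pos: [0.4943, 0.0075, 0.2654]
eef_rot: [2.669, -0.001, 1.483]
force: [13.8, 0.8, -14.0]
grip_width: 0.0277
grip_force: 60.0
time_s: 8.35
ee_pos: [0.4952, 0.0076, 0.2639]
eef_rot: [2.669, -0.001, 1.484]
force: [6.0, 2.8, -3.5]
grip_width: 0.0279
grip_force: 60.0
time_s: 8.55
ee_pos: [0.4957, 0.0077, 0.2631]
eef_rot: [2.669, -0.001, 1.484]
force: [-2.8, 6.2, 8.5]
grip_width: 0.0276
grip_force: 60.0
t 8.55 grasp [0.5775 0.0007 0.1025] F [-2.8  6.2  8.5] w 0.027639557271897222 gf 60.00357064884156
[-0.1  -0.02  0.06] [ 0.0012 -0.0009 -0.0003] rows 0.024037335210753446
```

```bash
python3 -m jog '[[-0.05,0,0.1,0,0,0],[-0.05,0,0.15,0,0,0],[-0.05,0,0.15,0,0,0]]';  python3 -c "
from h import *
now();above(.0)"
```

```text
time_s: 8.85
ee_pos: [0.4961, 0.0076, 0.2625]
eef_rot: [2.669, -0.001, 1.484]
force: [-14.6, 11.9, 21.5]
grip_width: 0.0279
grip_force: 60.0
t 8.85 grasp [0.578  0.0007 0.1019] F [-14.6  11.9  21.5] w 0.02793335416968922 gf 60.02676530275494
[-0.09 -0.03 -0.01] [ 0.0016 -0.0015 -0.0002] rows 0.020019143236909683
```

The torch is home, with a firm stop and about 25 N along the panel normal. I'll relax the load, open and retreat along the normal.

```bash
python3 -m jog '[[0.1,0,-0.2,0,0,0],[0.1,0,-0.2,0,0,0]]'; python3 -m jog '[[0,0,0,0,0,0],[0,0,0,0,0,0],[0,0,0,0,0,0],[0,0,0,0,0,0],[0,0,0,0,0,0],[0,0,0,0,0,0]]' 70; python3 -m jog '[[0,0,-1,0,0,0],[0,0,-3,0,0,0],[0,0,-6,0,0,0],[0,0,-10,0,0,0],[0,0,-14,0,0,0],[0,0,-18,0,0,0],[0,0,-18,0,0,0]]'; python3 - <<'E'
from h import *
C=cams()
i=C["scene"]["img"][175:275,270:390]; j=C["top"]["img"][155:255,235:355]
cv2.imwrite("pics/fin.png",np.vstack([cv2.resize(k,(360,300),interpolation=cv2.INTER_CUBIC) for k in(i,j)]))
th=np.linspace(0,6.28,40)
P=SEAT-.096*rs[:,1]+.02*(np.cos(th)[:,None]*rs[:,0]+np.sin(th)[:,None]*rs[:,2])
for k,off,dy in(("scene",[270,175],0),("top",[235,155],300)):
    u=(proj(C[k],P)-off)*3+[0,dy]; print(k,u.min(0),u.max(0))
E
```

```text
time_s: 9.05
ee_pos: [0.4956, 0.0079, 0.2632]
eef_rot: [2.669, -0.0, 1.483]
force: [1.6, 1.3, 2.4]
grip_width: 0.0279
grip_force: 60.0
time_s: 9.65
ee_pos: [0.4954, 0.0079, 0.263]
eef_rot: [2.67, -0.0, 1.483]
force: [0.0, -0.7, 0.1]
grip_width: 0.0658
grip_force: 0.0
time_s: 10.35
ee_pos: [0.4124, 0.0152, 0.4283]
eef_rot: [2.662, -0.001, 1.484]
force: [-0.2, 0.5, -0.7]
grip_width: 0.0658
grip_force: 0.0
scene [217.66982364 137.80050953] [241.05715687 176.95117616]
top [293.52946938 443.91137947] [298.05472827 494.82565112]
```

View pics/fin.png

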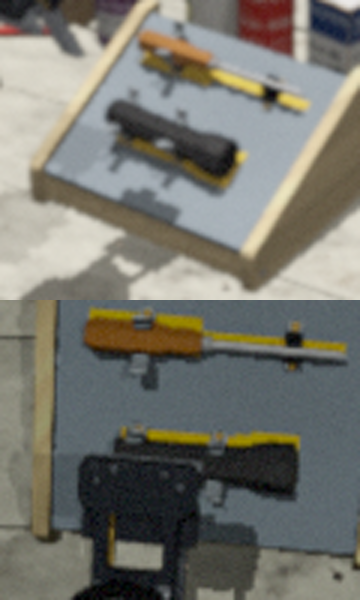

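The torch sits in both clips over the outline. Its lens end is at x≈299 in the top view against 298 predicted, and the gripper is clear of it.

```bash
python3 -m jog '[[0,0,0,0,0,0],[0,0,0,0,0,0],[0,0,0,0,0,0]]'; python3 -c "
from station import ctrl
print(ctrl.hand_in())"
```

```text
time_s: 10.75
ee_pos: [0.4143, 0.0149, 0.4224]
eef_rot: [2.672, -0.0, 1.483]
force: [0.3, 0.1, -0.6]
grip_width: 0.0659
grip_force: 0.0
the job is handed in; nothing more can be done
None
```

The black torch is pressed home in both spring clips with its head at the wide end of the outline, the gripper has let go and backed clear, and the job was handed in at about 10.8 s, though no verdict came back.

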